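# Put the bench tools back in the holder and shut the component box

## Task

The screwdriver and the desoldering pump were left leaning in the component box, so its lid cannot be shut. Stand each of them upright, tip down, in an empty cup of its own in the tool holder (the brush keeps its cup), then shut the lid of the box completely. Leave the other things on the bench where they are.

Things in the scene. Friction and masses are not known exactly. Their poses are not given: they have to be found in the camera images.
- driver: Screwdriver, 185 mm, 60-120 g: steel shaft 8 mm thick, 75 mm long; round black fluted handle 24 mm thick, 110 mm long. Origin at the tip, z towards the handle's butt. It leans in an outer compartment of the box: tip in the bottom corner on the hinge side, handle over the near rim (118 mm up from the tip) towards the robot, 41 deg from vertical. The handle's last 60 mm are clear all round.
- pump: Desoldering pump, 190 mm, 55-105 g: white nozzle 8 mm thick, 21 mm long; round bright aluminium barrel with black ends, 24 mm thick, from 28 to 178 mm; black plunger button 20 mm thick on the end. Origin at the nozzle's tip, z towards the button. Leans in the other outer compartment just as the screwdriver does; the two may be either way round.
- compbox: Dark grey open component box, fixed, 95 (its x) x 230 (its y) x 85 mm high, walls and floor 4 mm, origin under its centre on the table. Its x points from the near rim to the hinge rim. Two dividers make three compartments centred at y = -75, 0, +75 mm; the middle one holds relays and capacitors. Yaw within 15 deg of straight ahead; it stands left or right of the middle.
- lid (a joint): Lid angle, rad: 0 = shut flat on the rim, 1.9 = wide open, leaning back beyond the box. A stiff hinge keeps it where it is left (0.08 N m of friction: 1 to 2 N at the free edge move it). The lid is a dark grey plate 95 x 230 x 5 mm with a tab 50 mm wide sticking out 12 mm from the middle of its free edge. It cannot shut while a tool lies over the rim.
- lid_edge (a point): Middle of the lid's free edge (without the tab), at half its thickness, 95 mm from the hinge line; when shut it lies over the box's near rim.
- lid_hinge (a point): Middle of the lid's hinge line, on top of the box's far rim, 86 mm above the table; its y axis lies along the hinge. The lid's underside passes through this line.
- holder: Tool holder, fixed: a black base 62 (its x) x 206 (its y) x 12 mm with three equal aluminium cups in a row along its y, 66 mm apart. Each cup: bore 34 mm, outside 40 mm, rim 102 mm and bore floor 16 mm above the table. Origin under its centre. It may stand at any yaw.
- cup_0 (a point): Centre of the bore floor of the end cup that holds the brush (the holder's -y end), 16 mm above the table.
- cup_1 (a point): Centre of the bore floor of the middle cup, empty.
- cup_2 (a point): Centre of the bore floor of the other end cup (the holder's +y end), empty.
- brush: Small black bench brush, 172 mm long, 20 mm wide at the head, standing in cup_0 with the bristles up (its top 188 mm above the table). Origin at the butt of its handle, z axis up along it. Stays where it is.
- meter: Grey multimeter lying on its back, 178 x 84 x 46 mm high, origin under its centre. Bystander.
- board: Green circuit board on standoffs, 115 x 85 mm, 30 mm high, origin under its centre. Bystander.
- reel: Reel of solder standing on its flange, 62 mm across and 47 mm high, origin under its centre. Bystander.
- module: Black electronics module, 125 x 78 x 36 mm high, origin under its centre. Bystander.
- battery: Dark battery pack, 150 x 72 x 26 mm high, origin under its centre. Bystander.
- marker: White marker pen with a black cap, lying, 128 mm long, 18 mm thick, origin under its middle. Bystander.
There are look-alikes about, which are no part of the job. What is shaped like the holder but yellow is not meant.

How it is judged:
By the outcome, as a careful person would: the job done as asked, in the order asked, and still so for the second after the job is handed in, with the robot touching nothing.
It also fails if it takes over 72 s, if anything falls off the work surface, if the arm or the gripper's body presses on something with over 40 N, if the wrist force passes 120 N, or if a joint passes its speed limit or range.

## Robot

A 6-joint arm with a two-finger parallel gripper is mounted at the origin on the work surface. World frame = base frame: x ahead of the robot, y to its left, z up, the work surface at z = 0. Lengths are in m, angles in degrees, forces in N, time in s.
With the tool pointing down it reaches from about 0.375 to 0.975 m from the base axis. Payload 3.8 kg.
Tool frame: the origin (TCP) lies at the very end of the fingers, on their centre line; the grasp point (between the pads) lies 19 mm behind it; z points along the fingers, y is the line along which they close (so a half turn about z gives the same grasp; the last joint's range is limited). The gripper opens to 88 mm and grips with 3 to 60 N. Pads are 18 mm wide; open, the fingers measure 123 mm over their backs; the gripper's body (75 mm by 187 mm) begins 45 mm behind the grasp point.
Start: joints at [62.573, 15.12, 91.902, -0, 72.978, -2.114], TCP at [0.289, 0.61, 0.239] pointing down, gripper open.
Joint ranges: [-150.88, 150.88], [-54.13, 125.18], [17.81, 147.31], [-75.09, 255.09], [0, 152.58], [-146.25, 146.25]. Speed limits (degrees/s): [147.25, 147.25, 180, 180, 180, 180].

## Interface

Orientations are given as [roll, pitch, yaw] about the fixed x, y, z axes, in that order (R = Rz(yaw) Ry(pitch) Rx(roll)).
In Python, from bench import * gives the robot as it stands.
- The arm moves only by the tool play_rows, never from a script. Its argument "commands" is a list that holds one entry, the list of rows, each a list of 6 numbers: the shift along the tool's x, y, z in cm, then the turn, a rotation vector about the tool's x, y, z in rad. A call has 1 to 12 rows; each row shifts and turns the commanded pose from where the row before left it, along the tool's axes as they then stand; what a row does not reach is not made up. A row lasts 1/8 s, in which the tool goes at most 62.5 mm and 10.7 degrees, less where a joint would pass 70% of its speed; a pose out of reach is approached as far as the arm can. A call with a gripper value outside its range is refused whole. "fingers" is the finger opening in cm, from 0 to 8.81, set as the call begins (left out, the last holds). The fingers move at their own pace and stop on an object; "newtons" is the grip in N (left out, the last holds). Time passes only in rows, so rows that do not move let the fingers close. It gives the time, the measured TCP pose, the force, the opening and the grip force at its end, in the units of the state.
- sense(): the state, without advancing time (a new reading comes with each control period).
- read_camera(name): name is "side" or "top"; returns (picture, depth): 420x560x3 uint8, red, green, blue; 420x560 float32, m along the optical axis (not along the pixel's ray), 0 where there is no reading.
- camera_model(name): a dict with "fx", "fy", "cx", "cy" (pixels), "R" (3x3) and "t" (3): a world point X has camera coordinates R X + t. Camera axes: x right, y down, z forward; pixel columns grow to the right and rows downward; lengths in m; the calibration is good to about 2 mm. A picture is of the moment at which its call begins. camera_model takes no time and is no camera call.
- sign_off(): hands the job in; it is judged then, once.
The state is a dict: "t": time; "q": joint angles; "dq": joint speeds; "joint_torque": joint torques, N m; "tcp_pos": TCP position; "ee_rot": TCP orientation; "contact_force": force on the tool from outside, world axes, zero at the start; "torque": the same for the moment, N m; "grip_width": finger opening in m; "grip_force": force on a finger pad.
Only numpy, scipy, OpenCV 4.12 (cv2) and the standard library are available. Lean on these libraries where they do the work, as an engineer would, in place of code of your own. Each camera call takes 0.05 s, during which the arm holds its last target. There are 200 camera calls.

## Working session

There is one attempt and no reset: what is moved stays moved. The work goes in short steps, Python scripts to look and compute and a tool call to move; the robot and the scene stay as the last step left them, time stands still between calls to the robot, and variables do not carry over. Pictures are saved under pics/ and viewed, at most 10 in all, crops included, and the job is handed in when it is done.

Besides the shell and the picture viewer there is one more tool, called after "Call:" in YAML: its name, and indented under it one key for each argument. play_rows: Moves the arm, as the interface text tells. Its arguments: {"type":"object","properties":{"commands":{"type":"array","items":{"type":"array","items":{"type":"array","items":{"type":"number"}}}},"fingers":{"type":"number"},"newtons":{"type":"number"}},"required":["commands"]}

```bash
mkdir -p pics; ls; python3 - <<'E'
from bench import *
import cv2,numpy as np
for n in ("top","side"):
    p,d=read_camera(n); cv2.imwrite(f"pics/{n}0.png",cv2.resize(p[:,:,::-1],(800,600),interpolation=cv2.INTER_CUBIC)); np.savez(f"{n}0.npz",p=p,d=d)
    print(camera_model(n))
print(sense())
E
```

```text
pics
{'fx': 446.0781252941719, 'fy': 446.0781252941719, 'cx': 280.37150335975866, 'cy': 210.6720315858891, 'R': array([[ 0.16607844, -0.98610544,  0.00374354],
       [-0.96255867, -0.16293515, -0.21664013],
       [ 0.21423996,  0.03237587, -0.97624436]]), 't': array([-0.08775919,  0.56598425,  0.85021153])}
{'fx': 498.5884248962811, 'fy': 498.5884248962811, 'cx': 281.01416149640556, 'cy': 207.81671410955173, 'R': array([[ 0.98006295, -0.19786654,  0.01804007],
       [-0.11716029, -0.64885958, -0.75183423],
       [ 0.16046831,  0.73473129, -0.65910534]]), 't': array([-0.54746394,  0.12705939,  0.98966662])}
{'t': 0.1, 'q': array([ 6.25733324e+01,  1.51636188e+01,  9.19732300e+01, -8.52168878e-04,
        7.29775338e+01, -2.11249365e+00]), 'dq': array([-0.0613881 , -0.08037232, -0.07301844, -0.05406921, -0.02110198,
       -0.0392124 ]), 'joint_torque': array([ 9.77816890e-04, -5.03617322e+01, -3.58071721e+01,  7.32127740e-02,
        2.33075110e-02, -5.98717133e-05]), 'tcp_pos': array([0.28830922, 0.60961972, 0.23752878]), 'ee_rot': array([-1.79885665e+02, -3.40254100e-03,  1.54686073e+02]), 'contact_force': array([ 0.19860104,  0.04025113, -0.10742118]), 'torque': array([0.04936511, 0.01241151, 0.05908503]), 'grip_force': 0.0, 'grip_width': 0.08832326105284079}
```

View pics/top0.png

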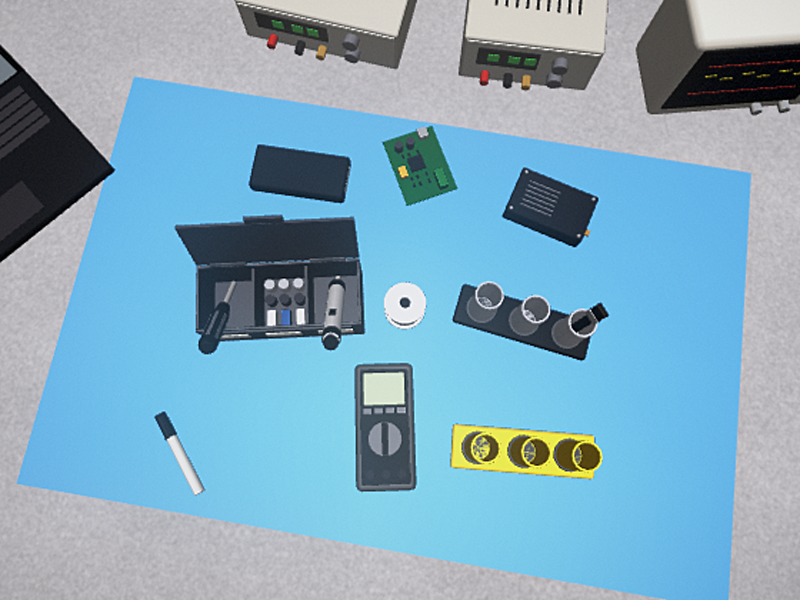

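View pics/side0.png

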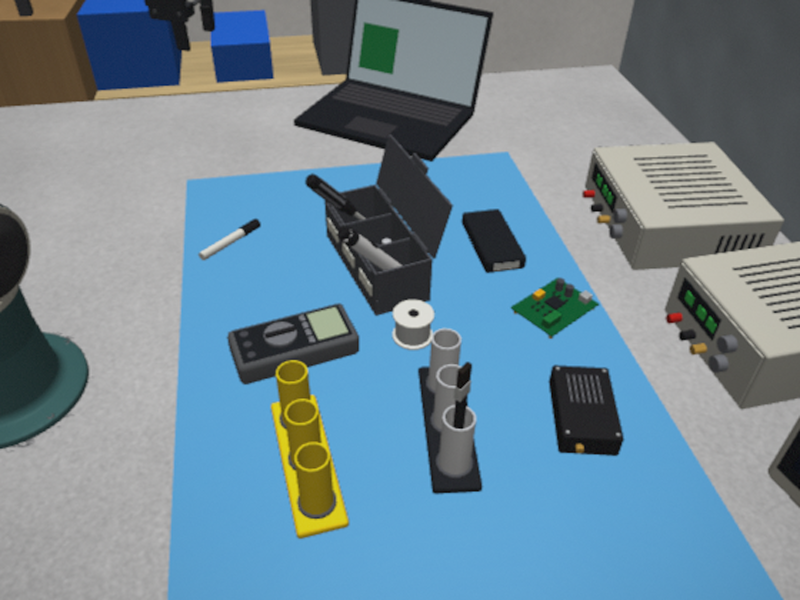

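```bash
python3 - <<'E'
import cv2,numpy as np
t=np.load("top0.npz")["p"][:,:,::-1]; s=np.load("side0.npz")["p"][:,:,::-1]
def crop(im,x,y,w,h,k): 
    c=cv2.resize(im[y:y+h,x:x+w],None,fx=k,fy=k,interpolation=cv2.INTER_CUBIC)
    for i in range(0,w,10): cv2.putText(c,str(x+i),(i*k,8),0,.3,(0,255,255),1);cv2.line(c,(i*k,8),(i*k,14),(0,255,255),1)
    for i in range(10,h,10): cv2.putText(c,str(y+i),(0,i*k+3),0,.3,(0,255,255),1)
    return c
cv2.imwrite("pics/box.png",cv2.convertScaleAbs(crop(t,115,145,150,110,5),alpha=1.6))
a=crop(t,310,190,120,65,5); b=crop(s,285,220,120,55,5)
cv2.imwrite("pics/hold.png",np.vstack([a,b])[:600])
E
```

```text
(no output)
```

View pics/box.png

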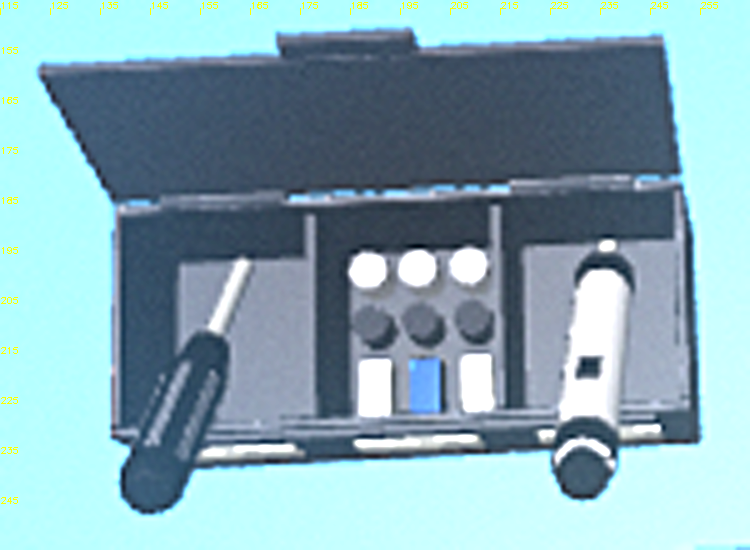

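View pics/hold.png

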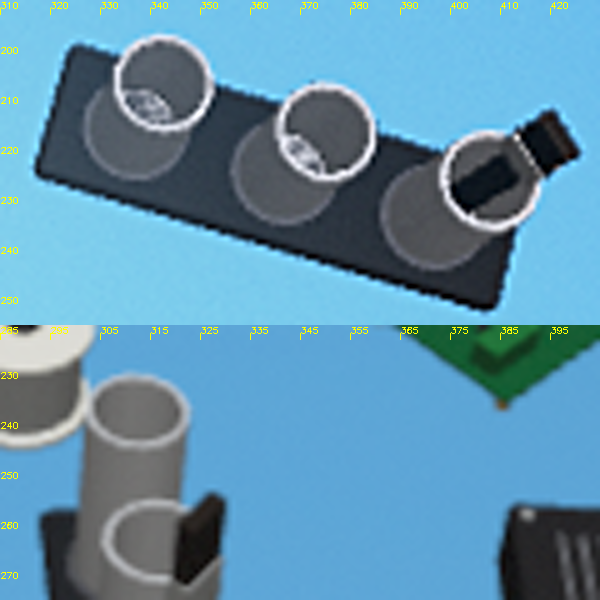

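```bash
cat > h.py <<'E'
from bench import *
import numpy as np, cv2
from scipy.optimize import least_squares
def cloud(n,d):
    m=camera_model(n); v,u=np.nonzero(d>0); z=d[v,u]
    c=np.c_[(u-m["cx"])/m["fx"]*z,(v-m["cy"])/m["fy"]*z,z]
    return (c-m["t"])@m["R"],u,v
def ray(n,u,v,zw):
    m=camera_model(n); R=m["R"]; o=-R.T@m["t"]; r=R.T@np.array([(u-m["cx"])/m["fx"],(v-m["cy"])/m["fy"],1])
    return o+r*(zw-o[2])/r[2]
def proj(n,X):
    m=camera_model(n); c=m["R"]@X+m["t"]; return c[0]/c[2]*m["fx"]+m["cx"],c[1]/c[2]*m["fy"]+m["cy"]
E
python3 - <<'E'
from h import *
np.set_printoptions(precision=4,suppress=True)
c=[ray("top",u,v,.102) for u,v in((408,226),(375.2,216.6),(342.6,206.6))]
print("cups top",c, np.linalg.norm(c[2]-c[1]))
print("cups side",ray("side",285+138/5,220+(410-325)/5,.102),ray("side",285+155/5,220+(541-325)/5,.102))
P={}
for n in("top","side"):
    P[n],u,v=cloud(n,np.load(n+"0.npz")["d"]); 
    if n=="top": U,V=u,v
T=P["top"]
b=(U>130)&(U<258)&(V>170)&(V<250)
r=T[b&(T[:,2]>.08)&(T[:,2]<.089)]
print("rim n",len(r)); rect=cv2.minAreaRect((r[:,:2]*1000).astype(np.float32)); print(rect)
print("corners hinge L,R",ray("top",138.6,186,.085),ray("top",251.6,182.4,.085))
A=np.vstack([P["top"],P["side"]])
# tools: seeds from butt pixel to a lower pixel
for name,(bu,bv),(lu,lv),zb,zl in(("driver",(145.4,241.4),(157,214),.14,.06),("pump",(231.4,239),(236,200),.143,.03)):
    p0=ray("top",bu,bv,zb);p1=ray("top",lu,lv,zl)
    for it in range(4):
        ax=(p0-p1)/np.linalg.norm(p0-p1)
        w=A-p1; s=w@ax; dist=np.linalg.norm(w-np.outer(s,ax),axis=1)
        L=np.linalg.norm(p0-p1)
        k=(dist<(.022 if it<2 else .016))&(s>L*.25)&(s<L*.95)&(dist>.006)&(A[:,2]>.04)
        Q=A[k]
        def f(x):
            a,b_=np.r_[x[:2],p0[2]],np.r_[x[2:],p1[2]]; e=(a-b_)/np.linalg.norm(a-b_); w=Q-b_
            return np.linalg.norm(w-np.outer(w@e,e),axis=1)-.012
        o=least_squares(f,[*p0[:2],*p1[:2]],loss="soft_l1",f_scale=.002); p0[:2]=o.x[:2];p1[:2]=o.x[2:]
    ax=(p0-p1)/np.linalg.norm(p0-p1)
    print(name,len(Q),np.sqrt(np.mean(o.fun**2)),"p0",p0,"p1",p1,"axis",ax,"tilt",np.degrees(np.arccos(ax[2])),"az",np.degrees(np.arctan2(ax[1],ax[0])))
    w=A-p1; s=w@ax; dist=np.linalg.norm(w-np.outer(s,ax),axis=1)
    k=(dist<.014); sm=np.percentile(s[k&(s<.3)],99.5); butt=p1+ax*sm; Lg=.185 if name=="driver" else .190
    print(" butt",butt,"tip",butt-Lg*ax, "tip pix",proj("top",butt-Lg*ax),"butt pix",proj("top",butt))
E
```

```text
cups top [array([ 0.5753, -0.243 ,  0.102 ]), array([ 0.5831, -0.1779,  0.102 ]), array([ 0.5924, -0.1125,  0.102 ])] 0.06608244353418932
cups side [ 0.5941 -0.1139  0.102 ] [ 0.5839 -0.1792  0.102 ]
rim n 903
((548.930908203125, 178.22479248046875), (101.50232696533203, 230.6499786376953), 12.661883354187012)
corners hinge L,R [0.5702 0.2971 0.085 ] [0.6157 0.074  0.085 ]
driver 552 0.0012386582824825648 p0 [0.4572 0.241  0.14  ] p1 [0.5253 0.2559 0.06  ] axis [-0.6418 -0.14    0.754 ] tilt 41.06173047278039 az -167.6962031054323
 butt [0.4518 0.2398 0.1464] tip [0.5705 0.2657 0.0069] tip pix (np.float64(163.6100003172312), np.float64(197.87887643152948)) butt pix (np.float64(143.72941261939798), np.float64(243.82730802737467))
pump 716 0.0012363324485628125 p0 [0.4891 0.085  0.143 ] p1 [0.5853 0.1064 0.03  ] axis [-0.6416 -0.1427  0.7537] tilt 41.090776882813216 az -167.4610044707831
 butt [0.483  0.0836 0.1502] tip [0.6049 0.1108 0.007 ] tip pix (np.float64(236.29642634918997), np.float64(194.30962143202436)) butt pix (np.float64(231.08864147783086), np.float64(240.92061286000703))
```

```bash
cat >> h.py <<'E'
from scipy.spatial.transform import Rotation as Ro, Slerp
def pose():
    s=sense(); return np.array(s["tcp_pos"]),Ro.from_euler("xyz",s["ee_rot"],degrees=True)
def Rzy(z,ydir):
    z=np.array(z,float);z/=np.linalg.norm(z);y=np.array([np.cos(np.radians(ydir)),np.sin(np.radians(ydir)),0]);y-=z*(y@z);y/=np.linalg.norm(y)
    return Ro.from_matrix(np.c_[np.cross(y,z),y,z])
def plan(p,R,way,vmax=.05,wmax=.17):
    """way: list of (pos,Rot[,vmax]); prints rows in tool axes, cm/rad; returns end pose"""
    for w in way:
        P,Q=np.array(w[0],float),w[1]; vm=w[2] if len(w)>2 else vmax
        n=int(np.ceil(max(np.linalg.norm(P-p)/vm,(R.inv()*Q).magnitude()/wmax,1)))
        rv=(R.inv()*Q).as_rotvec()/n; p_,R_=p,R; rows=[]
        for i in range(n):
            r=np.r_[np.round(R_.inv().apply(p+(P-p)*(i+1)/n-p_)*100,2),np.round(rv,3)]
            rows.append(r.tolist()); p_=p_+R_.apply(r[:3]/100); R_=R_*Ro.from_rotvec(r[3:])
        p,R=p_,R_
        print(f"-> {np.round(P,3)} n={n}"); print(str(rows).replace(" ","").replace("-0.0,","0,").replace("-0.0]","0]").replace(".0,",",").replace(".0]","]"))
    return p,R
AX=np.array([-.6417,-.1413,.7537]); BY=102.4
DB=np.array([.4518,.2398,.1464]); PB=np.array([.483,.0836,.1502])
C1=np.array([.5835,-.1785,.016]); C2=np.array([.593,-.113,.016])
E
python3 - <<'E'
from h import *
p,R=pose(); G=Rzy(-AX,BY)
plan(p,R,[(DB+.045*AX,G),(DB-.047*AX,G,.03)])
E
```

```text
-> [0.423 0.233 0.18 ] n=9
[[-3.14,-3.14,0.64,-0.026,-0.077,-0.07],[-2.86,-3.36,0.79,-0.026,-0.077,-0.07],[-2.54,-3.58,0.91,-0.026,-0.077,-0.07],[-2.22,-3.77,0.99,-0.026,-0.077,-0.07],[-1.87,-3.94,1.05,-0.026,-0.077,-0.07],[-1.5,-4.08,1.08,-0.026,-0.077,-0.07],[-1.14,-4.21,1.07,-0.026,-0.077,-0.07],[-0.75,-4.3,1.03,-0.026,-0.077,-0.07],[-0.37,-4.36,0.96,-0.026,-0.077,-0.07]]
-> [0.482 0.246 0.111] n=4
[[0,0.01,2.3,-0.001,0,0.001],[0,0,2.3,-0.001,0,0.001],[0,0,2.3,-0.001,0,0.001],[0,0,2.3,-0.001,0,0.001]]
```

Call:
play_rows:
  commands:
    - [[-3.14, -3.14, 0.64, -0.026, -0.077, -0.07], [-2.86, -3.36, 0.79, -0.026, -0.077, -0.07], [-2.54, -3.58, 0.91, -0.026, -0.077, -0.07], [-2.22, -3.77, 0.99, -0.026, -0.077, -0.07], [-1.87, -3.94, 1.05, -0.026, -0.077, -0.07], [-1.5, -4.08, 1.08, -0.026, -0.077, -0.07], [-1.14, -4.21, 1.07, -0.026, -0.077, -0.07], [-0.75, -4.3, 1.03, -0.026, -0.077, -0.07], [-0.37, -4.36, 0.96, -0.026, -0.077, -0.07], [0, 0, 0, 0, 0, 0], [0, 0, 0, 0, 0, 0]]
  fingers: 6

```text
t: 1.48
tcp_pos: [0.4236, 0.2344, 0.1817]
ee_rot: [-179.9, 41.2, -167.6]
contact_force: [0.6, 0.8, -0.4]
grip_width: 0.0601
grip_force: 0.0
```

```bash
python3 - <<'E'
from h import *
p,R=pose(); G=Rzy(-AX,BY); print(sense()["q"],R.as_matrix()[:,2],G.as_matrix()[:,2])
plan(p,R,[(DB-.047*AX,G,.025)])
pic,d=read_camera("side"); cv2.imwrite("pics/s1.png",cv2.resize(pic[60:220,140:340,::-1],(800,640))[:600])
E
```

```text
[ 37.26590645 -25.14390046 144.36678202 -37.37230623  27.33317899
 -36.60496927] [ 0.64398712  0.13977164 -0.75215987] [ 0.64176153  0.14131355 -0.75377226]
-> [0.482 0.246 0.111] n=4
[[0.05,-0.02,2.31,0,0.001,0],[0.04,-0.01,2.31,0,0.001,0],[0.04,-0.02,2.31,0,0.001,0],[0.04,-0.01,2.31,0,0.001,0]]
```

View pics/s1.png

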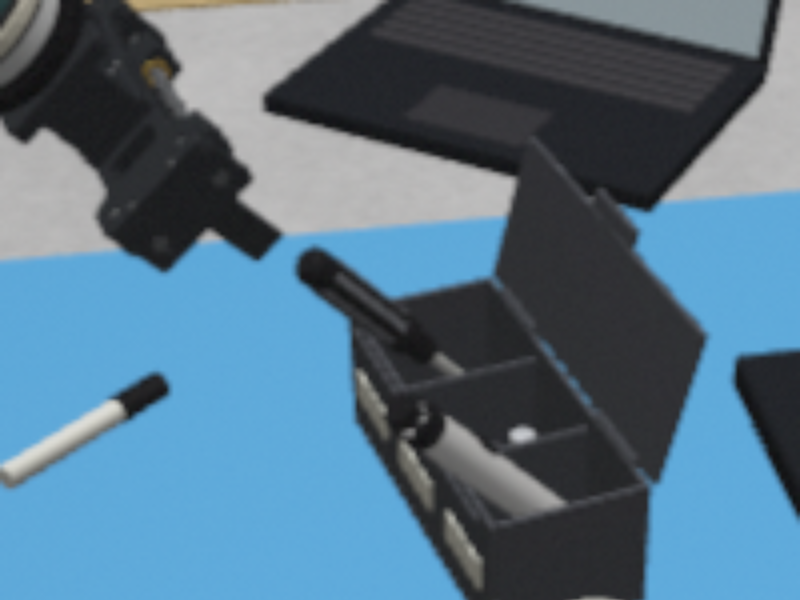

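Fingers at (265,240), collinear with the driver handle (butt at (315,265)), so I advance.

Call:
play_rows:
  commands:
    - [[0.05, -0.02, 2.31, 0, 0, 0], [0.05, 0, 2.31, 0, 0, 0], [0.05, 0, 2.31, 0, 0, 0], [0.05, 0, 2.31, 0, 0, 0], [0, 0, 0, 0, 0, 0]]

```text
t: 2.15
tcp_pos: [0.4817, 0.2483, 0.1093]
ee_rot: [-179.7, 41.1, -167.3]
contact_force: [0.0, -0.4, -0.0]
grip_width: 0.0603
grip_force: 0.0
```

Call:
play_rows:
  commands:
    - [[0, 0, 0, 0, 0, 0], [0, 0, 0, 0, 0, 0], [0, 0, 0, 0, 0, 0], [0, 0, 0, 0, 0, 0], [0, 0, 0, 0, 0, 0], [0, 0, 0, 0, 0, 0]]
  fingers: 1
  newtons: 30

```text
t: 2.9
tcp_pos: [0.4815, 0.2466, 0.1106]
ee_rot: [-179.8, 41.2, -167.5]
contact_force: [-0.8, -0.3, 2.0]
grip_width: 0.0229
grip_force: 30.0
```

```bash
python3 - <<'E'
from h import *
p,R=pose(); G=Rzy(-AX,BY); print(p,sense()["q"])
U=Rzy([0,0,-1],BY); D=Rzy([0,0,-1],-7.5)
half=Slerp([0,1],Ro.concatenate([G,U]))(.3)
plan(p,R,[(p+[-.015,-.004,.03],G,.03),(p+[-.02,-.005,.13],half,.03),([.49,.22,.30],U,.04),([*C1[:2],.29],D,.05)])
E
```

```text
[0.48147329 0.24664373 0.11055684] [ 32.85291463  -9.1403974  142.64643298 -62.46622205  15.1573606
 -12.77412732]
-> [0.466 0.243 0.141] n=2
[[-0.41,-0.04,-1.64,-0.001,0.001,0.001],[-0.4,-0.03,-1.64,-0.001,0.001,0.001]]
-> [0.461 0.242 0.241] n=4
[[-1.55,0,-1.97,0,0.054,0],[-1.44,0.01,-2.04,0,0.054,0],[-1.32,0,-2.13,0,0.054,0],[-1.21,0,-2.19,0,0.054,0]]
-> [0.49 0.22 0.3 ] n=3
[[-1.63,-0.91,-1.37,0,0.167,0],[-1.39,-0.9,-1.61,0,0.167,0],[-1.09,-0.91,-1.83,0,0.167,0]]
-> [ 0.584 -0.178  0.29 ] n=12
[[-0.05,-3.41,0.08,0,0,0.16],[-0.59,-3.36,0.08,0,0,0.16],[-1.12,-3.22,0.08,0,0,0.16],[-1.62,-3,0.08,0,0,0.16],[-2.08,-2.71,0.09,0,0,0.16],[-2.48,-2.34,0.08,0,0,0.16],[-2.82,-1.92,0.08,0,0,0.16],[-3.09,-1.44,0.08,0,0,0.16],[-3.28,-0.93,0.08,0,0,0.16],[-3.39,-0.4,0.08,0,0,0.16],[-3.41,0.15,0.08,0,0,0.16],[-3.34,0.69,0.08,0,0,0.16]]
```

Call:
play_rows:
  commands:
    - [[-0.41, 0, -1.64, 0, 0, 0], [-0.41, 0, -1.64, 0, 0, 0], [-1.55, 0, -1.97, 0, 0.054, 0], [-1.44, 0, -2.04, 0, 0.054, 0], [-1.32, 0, -2.13, 0, 0.054, 0], [-1.21, 0, -2.19, 0, 0.054, 0], [-1.63, -0.91, -1.37, 0, 0.167, 0], [-1.39, -0.9, -1.61, 0, 0.167, 0], [-1.09, -0.91, -1.83, 0, 0.167, 0], [0, 0, 0, 0, 0, 0]]

```text
t: 4.15
tcp_pos: [0.4926, 0.2204, 0.2981]
ee_rot: [-179.8, 0.4, -167.8]
contact_force: [0.3, 0.3, -0.9]
grip_width: 0.0229
grip_force: 30.0
```

```bash
python3 - <<'E'
from h import *
p,R=pose(); print(p,R.as_euler("xyz",degrees=True),sense()["q"],sense()["contact_force"])
D=Rzy([0,0,-1],-7.5)
plan(p,R,[([*C1[:2],.29],D,.05)])
E
```

```text
[0.49264255 0.22038231 0.29808695] [-179.77074219    0.405792   -167.83754918] [ 21.64168808  -1.69452122 104.33056825  -0.30066098  77.00163061
 -80.45325137] [ 0.32197158  0.27469938 -0.91497827]
-> [ 0.584 -0.178  0.29 ] n=12
[[-0.04,-3.41,0.08,0,0.001,0.159],[-0.58,-3.36,0.08,0,0.001,0.159],[-1.1,-3.22,0.08,0,0.001,0.159],[-1.6,-3.01,0.08,0,0.001,0.159],[-2.06,-2.72,0.08,0,0.001,0.159],[-2.46,-2.36,0.07,0,0.001,0.159],[-2.8,-1.94,0.08,0,0.001,0.159],[-3.08,-1.47,0.06,0,0.001,0.159],[-3.27,-0.97,0.07,0,0.001,0.159],[-3.38,-0.43,0.06,0,0.001,0.159],[-3.41,0.1,0.06,0,0.001,0.159],[-3.35,0.65,0.06,0,0.001,0.159]]
```

Call:
play_rows:
  commands:
    - [[-0.04, -3.41, 0.08, 0, 0, 0.159], [-0.58, -3.36, 0.08, 0, 0, 0.159], [-1.1, -3.22, 0.08, 0, 0, 0.159], [-1.6, -3.01, 0.08, 0, 0, 0.159], [-2.06, -2.72, 0.08, 0, 0, 0.159], [-2.46, -2.36, 0.07, 0, 0, 0.159], [-2.8, -1.94, 0.08, 0, 0, 0.159], [-3.08, -1.47, 0.06, 0, 0, 0.159], [-3.27, -0.97, 0.07, 0, 0, 0.159], [-3.38, -0.43, 0.06, 0, 0, 0.159], [-3.41, 0.1, 0.06, 0, 0, 0.159], [-3.35, 0.65, 0.06, 0, 0, 0.159]]

```text
t: 5.65
tcp_pos: [0.5797, -0.1781, 0.2896]
ee_rot: [179.6, 0.1, 82.7]
contact_force: [-0.6, -0.3, -0.8]
grip_width: 0.0231
grip_force: 30.0
```

Call:
play_rows:
  commands:
    - [[0, 0, 0, 0, 0, 0], [0, 0, 0, 0, 0, 0]]

```text
t: 5.9
tcp_pos: [0.5799, -0.1771, 0.2901]
ee_rot: [179.6, 0.0, 83.1]
contact_force: [-0.0, -0.3, -2.3]
grip_width: 0.0228
grip_force: 30.0
```

```bash
python3 - <<'E'
from h import *
p,R=pose(); print(p,R.as_euler("xyz",degrees=True))
s,d=read_camera("side"); t,_=read_camera("top")
a=cv2.resize(s[150:290,250:370,::-1],(480,560)); b=cv2.resize(t[150:290,340:420,::-1],(320,560))
cv2.imwrite("pics/s2.png",np.hstack([a,b]))
A,u,v=cloud("side",d)
k=(u>250)&(u<370)&(np.abs(A[:,0]-p[0])<.04)&(np.abs(A[:,1]-p[1])<.04)&(A[:,2]>.12)&(A[:,2]<p[2]-.005)
for z0 in np.arange(.13,.29,.02):
    q=A[k&(abs(A[:,2]-z0)<.01)]; print(round(z0,3),len(q),q.mean(0) if len(q) else "")
E
```

```text
[ 0.57992815 -0.17705863  0.29011202] [1.79622152e+02 4.75886517e-02 8.30699886e+01]
0.13 0 
0.15 21 [ 0.57994425 -0.18048153  0.15489582]
0.17 41 [ 0.58005768 -0.18099344  0.170922  ]
0.19 41 [ 0.57966854 -0.18103589  0.19073671]
0.21 45 [ 0.57944987 -0.18108333  0.21072719]
0.23 65 [ 0.578303   -0.18466248  0.23280247]
0.25 115 [ 0.57774242 -0.18672847  0.25093471]
0.27 158 [ 0.57722575 -0.18658054  0.26990598]
```

View pics/s2.png

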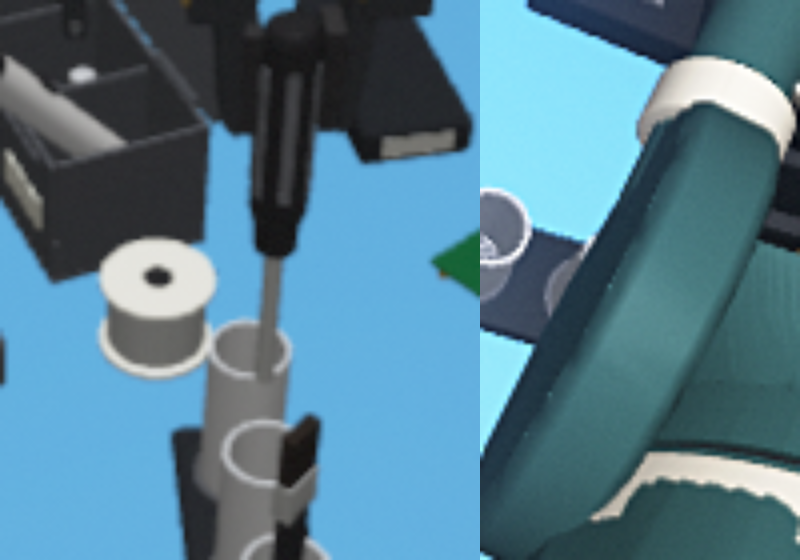

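Driver hangs vertical, tip at (265,375) in the left crop, in front of / above the middle cup row; a 3–4 mm correction in x, then insert.

```bash
python3 - <<'E'
from h import *
p,R=pose(); D=Rzy([0,0,-1],-7.5)
plan(p,R,[([.5832,-.1775,.285],D),([.5832,-.1775,.19],D,.02),([.5832,-.1775,.158],D,.01)])
E
```

```text
-> [ 0.583 -0.178  0.285] n=1
[[-0.03,0.28,0.57,0.007,0.001,0.01]]
-> [ 0.583 -0.178  0.19 ] n=5
[[0,0,1.9,0,0,0],[0,0,1.9,0,0,0],[0,0,1.9,0,0,0],[0,0,1.9,0,0,0],[0.01,-0.01,1.9,0,0,0]]
-> [ 0.583 -0.178  0.158] n=4
[[0,0,0.8,0,0,0],[0,0,0.8,0,0,0],[0,0,0.8,0,0,0],[0,0,0.8,0,0,0]]
```

Call:
play_rows:
  commands:
    - [[0, 0.3, 0.5, 0.007, 0, 0.01], [0, 0, 1.9, 0, 0, 0], [0, 0, 1.9, 0, 0, 0], [0, 0, 1.9, 0, 0, 0], [0, 0, 1.9, 0, 0, 0], [0, 0, 1.9, 0, 0, 0], [0, 0, 0, 0, 0, 0]]

```text
t: 6.88
tcp_pos: [0.5827, -0.1784, 0.1884]
ee_rot: [-179.8, 0.0, 82.4]
contact_force: [-0.6, 0.3, -1.4]
grip_width: 0.0235
grip_force: 30.0
```

Call:
play_rows:
  commands:
    - [[0, 0, 0.8, 0, 0, 0], [0, 0, 0.8, 0, 0, 0], [0, 0, 0.8, 0, 0, 0], [0, 0, 0.8, 0, 0, 0], [0, 0, 0, 0, 0, 0]]

```text
t: 7.5
tcp_pos: [0.5836, -0.1787, 0.158]
ee_rot: [-179.9, 0.1, 82.4]
contact_force: [-0.7, 1.2, -1.1]
grip_width: 0.0233
grip_force: 30.0
```

Lower gently to the floor, then release and retreat.

Call:
play_rows:
  commands:
    - [[0, 0, 0.2, 0, 0, 0], [0, 0, 0.2, 0, 0, 0], [0, 0, 0, 0, 0, 0]]

```text
t: 7.88
tcp_pos: [0.5847, -0.179, 0.1558]
ee_rot: [179.9, 0.1, 82.4]
contact_force: [-0.5, -0.6, 2.1]
grip_width: 0.0231
grip_force: 30.0
```

Call:
play_rows:
  commands:
    - [[0, 0, 0, 0, 0, 0], [0, 0, 0, 0, 0, 0], [0, 0, 0, 0, 0, 0], [0, 0, 0, 0, 0, 0], [0, 0, -3, 0, 0, 0], [0, 0, -4, 0, 0, 0], [0, 0, -4, 0, 0, 0], [0, 0, 0, 0, 0, 0]]
  fingers: 5.5

```text
t: 8.88
tcp_pos: [0.5866, -0.1795, 0.2698]
ee_rot: [179.5, 0.2, 82.4]
contact_force: [-0.4, -0.1, 0.3]
grip_width: 0.0549
grip_force: 0.0
```

```bash
python3 - <<'E'
from h import *
p,R=pose(); print(p); G=Rzy(-AX,BY)
s,d=read_camera("side")
A,u,v=cloud("side",d)
k=(u>250)&(u<370)&(np.abs(A[:,0]-C1[0])<.035)&(np.abs(A[:,1]-C1[1])<.035)&(A[:,2]<p[2]-.005)
for z0 in np.arange(.12,.24,.02):
    q=A[k&(abs(A[:,2]-z0)<.01)]; print(round(z0,3),len(q),q.mean(0) if len(q) else "")
U=Rzy([0,0,-1],BY)
plan(p,R,[([.47,.05,.28],Slerp([0,1],Ro.concatenate([U,G]))(.4),.055),(PB+.045*AX,G)])
E
```

```text
[ 0.58657184 -0.17953395  0.26980601]
0.12 73 [ 0.57935488 -0.1886931   0.1215455 ]
0.14 119 [ 0.58210596 -0.18842327  0.13998239]
0.16 124 [ 0.5816098  -0.18845632  0.16094931]
0.18 122 [ 0.58195455 -0.18875497  0.18049168]
0.2 149 [ 0.5832133  -0.18443101  0.19817554]
0.22 0 
-> [0.47 0.05 0.28] n=12
[[1.77,-1.21,-0.1,-0.023,-0.015,-0.159],[1.93,-0.92,-0.15,-0.023,-0.015,-0.159],[2.06,-0.6,-0.21,-0.023,-0.015,-0.159],[2.11,-0.25,-0.24,-0.023,-0.015,-0.159],[2.13,0.08,-0.27,-0.023,-0.015,-0.159],[2.08,0.43,-0.3,-0.023,-0.015,-0.159],[1.99,0.76,-0.32,-0.023,-0.015,-0.159],[1.83,1.07,-0.33,-0.023,-0.015,-0.159],[1.63,1.36,-0.32,-0.023,-0.015,-0.159],[1.4,1.6,-0.32,-0.023,-0.015,-0.159],[1.11,1.81,-0.29,-0.023,-0.015,-0.159],[0.81,1.97,-0.26,-0.023,-0.015,-0.159]]
-> [0.454 0.077 0.184] n=3
[[1.22,0.99,2.98,0.001,-0.143,0.001],[1.62,1,2.77,0.001,-0.143,0.001],[2.01,0.99,2.51,0.001,-0.143,0.001]]
```

Call:
play_rows:
  commands:
    - [[1.77, -1.21, -0.1, -0.023, -0.015, -0.159], [1.93, -0.92, -0.15, -0.023, -0.015, -0.159], [2.06, -0.6, -0.21, -0.023, -0.015, -0.159], [2.11, -0.25, -0.24, -0.023, -0.015, -0.159], [2.13, 0.08, -0.27, -0.023, -0.015, -0.159], [2.08, 0.43, -0.3, -0.023, -0.015, -0.159], [1.99, 0.76, -0.32, -0.023, -0.015, -0.159], [1.83, 1.07, -0.33, -0.023, -0.015, -0.159], [1.63, 1.36, -0.32, -0.023, -0.015, -0.159], [1.4, 1.6, -0.32, -0.023, -0.015, -0.159], [1.11, 1.81, -0.29, -0.023, -0.015, -0.159], [0.81, 1.97, -0.26, -0.023, -0.015, -0.159]]
  fingers: 6

```text
t: 10.42
tcp_pos: [0.4662, 0.0514, 0.2744]
ee_rot: [179.6, 15.9, -167.2]
contact_force: [1.0, -0.5, -0.6]
grip_width: 0.06
grip_force: 0.0
```

```bash
python3 - <<'E'
from h import *
p,R=pose(); print(p,R.as_matrix()[:,2],sense()["q"]); G=Rzy(-AX,BY)
plan(p,R,[(PB+.03*AX,G,.04)])
E
```

```text
[0.46619894 0.0513843  0.27438288] [ 0.26613371  0.06822239 -0.96151888] [   0.49861007  -19.96966034  123.25258909    4.3096898    61.2819181
 -103.92734898]
-> [0.464 0.079 0.173] n=3
[[0.81,0.9,3.3,0.004,-0.146,0.002],[1.28,0.92,3.14,0.004,-0.146,0.002],[1.72,0.92,2.92,0.004,-0.146,0.002]]
```

Call:
play_rows:
  commands:
    - [[0.81, 0.9, 3.3, 0, -0.146, 0], [1.28, 0.92, 3.14, 0, -0.146, 0], [1.72, 0.92, 2.92, 0, -0.146, 0], [0, 0, 0, 0, 0, 0], [0, 0, 0, 0, 0, 0], [0, 0, 0, 0, 0, 0]]

```text
t: 11.18
tcp_pos: [0.4655, 0.0792, 0.1744]
ee_rot: [179.4, 41.0, -167.7]
contact_force: [0.7, 0.2, 0.0]
grip_width: 0.0599
grip_force: 0.0
```

```bash
python3 - <<'E'
from h import *
p,R=pose(); print(p,R.as_matrix()[:,2],sense()["q"]); G=Rzy(-AX,BY)
plan(p,R,[(PB+.03*AX,G,.03),(PB-.053*AX,G,.021)])
E
```

```text
[0.46548432 0.07915783 0.17443985] [ 0.63863697  0.14917877 -0.75490961] [   0.80654123  -29.33521535  147.30979823   20.94715435   23.08452312
 -118.10222094]
-> [0.464 0.079 0.173] n=1
[[0.23,0.06,0.02,0.008,-0.002,-0.002]]
-> [0.517 0.091 0.11 ] n=4
[[0,0,2.07,0,0,0],[0,0,2.08,0,0,0],[0,0,2.07,0,0,0],[0,-0.01,2.07,0,0,0]]
```

Call:
play_rows:
  commands:
    - [[0.05, 0.06, 2.07, 0.008, 0, 0], [0.05, 0, 2.07, 0, 0, 0], [0.05, 0, 2.07, 0, 0, 0], [0.05, 0, 2.07, 0, 0, 0], [0, 0, 0, 0, 0, 0]]

```text
t: 11.8
tcp_pos: [0.516, 0.0914, 0.1089]
ee_rot: [179.8, 40.8, -167.8]
contact_force: [-0.2, 0.1, 0.1]
grip_width: 0.0601
grip_force: 0.0
```

Call:
play_rows:
  commands:
    - [[0, 0, 0, 0, 0, 0], [0, 0, 0, 0, 0, 0], [0, 0, 0, 0, 0, 0], [0, 0, 0, 0, 0, 0], [0, 0, 0, 0, 0, 0], [0, 0, 0, 0, 0, 0]]
  fingers: 1
  newtons: 30

```text
t: 12.55
tcp_pos: [0.5182, 0.0914, 0.1127]
ee_rot: [179.9, 41.2, -167.7]
contact_force: [-0.6, -0.6, 3.1]
grip_width: 0.0233
grip_force: 30.0
```

```bash
python3 - <<'E'
from h import *
p,R=pose(); G=Rzy(-AX,BY); print(p,sense()["q"])
U=Rzy([0,0,-1],BY)
half=Slerp([0,1],Ro.concatenate([G,U]))(.3)
plan(p,R,[(p+[-.005,-.001,.03],G,.03),(p+[-.01,-.002,.13],half,.03),([.52,.09,.30],U,.04)])
E
```

```text
[0.51823293 0.0913502  0.11266124] [   3.4948566   -13.19779199  145.42850813   40.41221009    9.04758759
 -136.6842412 ]
-> [0.513 0.09  0.143] n=2
[[-0.8,0.01,-1.3,0,0.001,-0.001],[-0.79,0,-1.29,0,0.001,-0.001]]
-> [0.508 0.089 0.243] n=4
[[-1.55,0,-1.97,0,0.054,0],[-1.44,0,-2.05,0,0.054,0],[-1.32,0.01,-2.12,0,0.054,0],[-1.21,0,-2.2,0,0.054,0]]
-> [0.52 0.09 0.3 ] n=3
[[-1.26,-0.06,-1.49,0,0.167,0],[-0.99,-0.07,-1.68,0,0.167,0],[-0.7,-0.06,-1.81,0,0.167,0]]
```

Call:
play_rows:
  commands:
    - [[-0.8, 0, -1.3, 0, 0, 0], [-0.8, 0, -1.3, 0, 0, 0], [-1.55, 0, -1.97, 0, 0.054, 0], [-1.44, 0, -2.05, 0, 0.054, 0], [-1.32, 0, -2.12, 0, 0.054, 0], [-1.21, 0, -2.2, 0, 0.054, 0], [-1.26, -0.06, -1.49, 0, 0.167, 0], [-0.99, -0.06, -1.68, 0, 0.167, 0], [-0.7, -0.06, -1.81, 0, 0.167, 0], [0, 0, 0, 0, 0, 0]]

```text
t: 13.8
tcp_pos: [0.5226, 0.0902, 0.2996]
ee_rot: [179.9, 0.1, -167.7]
contact_force: [0.0, 0.1, -1.1]
grip_width: 0.0234
grip_force: 30.0
```

```bash
python3 - <<'E'
from h import *
p,R=pose(); print(p,R.as_euler("xyz",degrees=True),sense()["q"],sense()["grip_width"])
D=Rzy([0,0,-1],-7.5)
plan(p,R,[([*C2[:2],.295],D,.05)])
E
```

```text
[0.52261281 0.09016527 0.29956482] [ 1.79928615e+02  9.20430880e-02 -1.67653234e+02] [ 7.04651898e+00 -2.61539652e+00  1.05064962e+02  8.15251706e-02
  7.74653917e+01 -9.53179388e+01] 0.023429586269768793
-> [ 0.593 -0.113  0.295] n=12
[[-0.21,-1.78,0.04,0,0,0.16],[-0.49,-1.72,0.03,0,0,0.16],[-0.76,-1.62,0.04,0,0,0.16],[-1.01,-1.48,0.03,0,0,0.16],[-1.23,-1.31,0.04,0,0,0.16],[-1.43,-1.08,0.04,0,0,0.16],[-1.58,-0.85,0.03,0,0,0.16],[-1.69,-0.59,0.04,0,0,0.16],[-1.77,-0.31,0.04,0,0,0.16],[-1.79,-0.02,0.03,0,0,0.16],[-1.77,0.26,0.04,0,0,0.16],[-1.71,0.54,0.03,0,0,0.16]]
```

Call:
play_rows:
  commands:
    - [[-0.21, -1.78, 0.04, 0, 0, 0.16], [-0.49, -1.72, 0.03, 0, 0, 0.16], [-0.76, -1.62, 0.04, 0, 0, 0.16], [-1.01, -1.48, 0.03, 0, 0, 0.16], [-1.23, -1.31, 0.04, 0, 0, 0.16], [-1.43, -1.08, 0.04, 0, 0, 0.16], [-1.58, -0.85, 0.03, 0, 0, 0.16], [-1.69, -0.59, 0.04, 0, 0, 0.16], [-1.77, -0.31, 0.04, 0, 0, 0.16], [-1.79, 0, 0.03, 0, 0, 0.16], [-1.77, 0.26, 0.04, 0, 0, 0.16], [-1.71, 0.54, 0.03, 0, 0, 0.16]]

```text
t: 15.3
tcp_pos: [0.5885, -0.1138, 0.2938]
ee_rot: [179.9, -0.1, 82.0]
contact_force: [0.1, -0.1, -1.0]
grip_width: 0.0231
grip_force: 30.0
```

Call:
play_rows:
  commands:
    - [[0, 0, 0, 0, 0, 0], [0, 0, 0, 0, 0, 0]]

```text
t: 15.55
tcp_pos: [0.5889, -0.1129, 0.2945]
ee_rot: [180.0, -0.1, 82.5]
contact_force: [0.0, -0.1, -0.6]
grip_width: 0.0231
grip_force: 30.0
```

```bash
python3 - <<'E'
from h import *
p,R=pose(); print(p,R.as_euler("xyz",degrees=True))
s,d=read_camera("side")
cv2.imwrite("pics/s3.png",cv2.resize(s[120:270,240:400,::-1],(640,600)))
A,u,v=cloud("side",d)
k=(u>250)&(u<370)&(np.abs(A[:,0]-p[0])<.04)&(np.abs(A[:,1]-p[1])<.03)&(A[:,2]>.12)&(A[:,2]<p[2]-.005)
for z0 in np.arange(.15,.29,.02):
    q=A[k&(abs(A[:,2]-z0)<.01)]; print(round(z0,3),len(q),(q.min(0)+q.max(0))/2 if len(q) else "",q[:,1].min() if len(q) else "")
D=Rzy([0,0,-1],-7.5)
plan(p,R,[([.593,-.1125,.285],D)])
E
```

```text
[ 0.58890566 -0.1129236   0.29451644] [ 1.79975959e+02 -1.26401274e-01  8.24609944e+01]
0.15 10 [ 0.58901835 -0.11345097  0.15676318] -0.11571079985090114
0.17 33 [ 0.58984233 -0.11601571  0.17022757] -0.12076868841158879
0.19 109 [ 0.58869705 -0.11565949  0.18995759] -0.12370109211592444
0.21 119 [ 0.5899943  -0.11646384  0.20999877] -0.12438096349512484
0.23 126 [ 0.58942385 -0.11633308  0.22985287] -0.12379576279425714
0.25 136 [ 0.58936483 -0.11623184  0.25000325] -0.12499324523127697
0.27 135 [ 0.58924682 -0.11867389  0.26994478] -0.12724336105277587
-> [ 0.593 -0.112  0.285] n=1
[[0.09,0.4,0.95,0,-0.002,-0.001]]
```

View pics/s3.png

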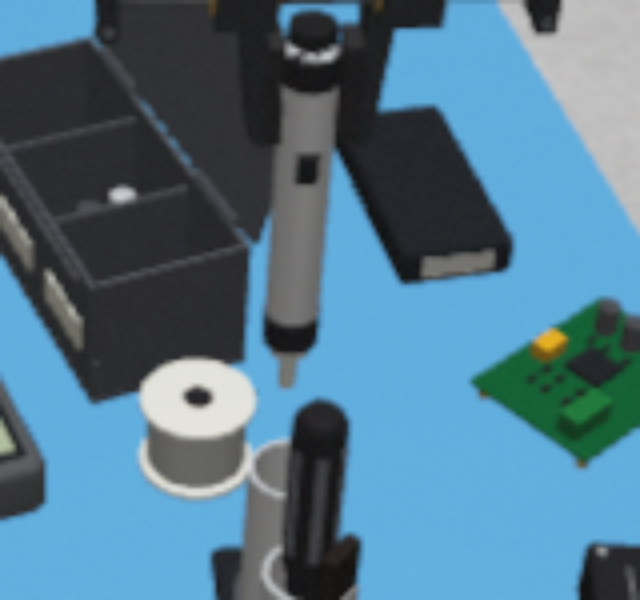

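Pump vertical, nozzle at (287,385) over cup_2; the driver stands in the middle cup (320,420).

Call:
play_rows:
  commands:
    - [[0.05, 0.4, 0.9, 0, 0, 0], [0, 0, 1.9, 0, 0, 0], [0, 0, 1.9, 0, 0, 0], [0, 0, 1.9, 0, 0, 0], [0, 0, 1.9, 0, 0, 0], [0, 0, 1.9, 0, 0, 0], [0, 0, 0, 0, 0, 0]]

```text
t: 16.48
tcp_pos: [0.5927, -0.1131, 0.1885]
ee_rot: [-179.8, -0.1, 82.3]
contact_force: [-0.5, -0.2, -0.6]
grip_width: 0.0232
grip_force: 30.0
```

Call:
play_rows:
  commands:
    - [[0, 0, 0.8, 0, 0, 0], [0, 0, 0.8, 0, 0, 0], [0, 0, 0.8, 0, 0, 0], [0, 0, 0.4, 0, 0, 0], [0, 0, 0, 0, 0, 0]]

```text
t: 17.1
tcp_pos: [0.594, -0.1133, 0.1627]
ee_rot: [180.0, -0.1, 82.3]
contact_force: [0.4, 0.8, -1.6]
grip_width: 0.023
grip_force: 30.0
```

Call:
play_rows:
  commands:
    - [[0, 0, 0.2, 0, 0, 0], [0, 0, 0.2, 0, 0, 0], [0, 0, 0, 0, 0, 0]]

```text
t: 17.48
tcp_pos: [0.5942, -0.1134, 0.159]
ee_rot: [180.0, -0.1, 82.3]
contact_force: [-0.6, 0.2, -0.3]
grip_width: 0.023
grip_force: 30.0
```

Call:
play_rows:
  commands:
    - [[0, 0, 0.2, 0, 0, 0], [0, 0, 0, 0, 0, 0]]

```text
t: 17.73
tcp_pos: [0.5941, -0.1133, 0.1569]
ee_rot: [180.0, -0.1, 82.3]
contact_force: [-0.7, 0.0, -1.0]
grip_width: 0.0236
grip_force: 30.0
```

Call:
play_rows:
  commands:
    - [[0, 0, 0.15, 0, 0, 0], [0, 0, 0, 0, 0, 0]]

```text
t: 17.98
tcp_pos: [0.5945, -0.1134, 0.1559]
ee_rot: [179.9, -0.1, 82.3]
contact_force: [-0.5, -0.1, 0.3]
grip_width: 0.0231
grip_force: 30.0
```

Call:
play_rows:
  commands:
    - [[0, 0, 0.15, 0, 0, 0], [0, 0, 0, 0, 0, 0]]

```text
t: 18.23
tcp_pos: [0.5951, -0.1136, 0.1558]
ee_rot: [179.8, -0.1, 82.3]
contact_force: [-2.2, 0.9, 4.7]
grip_width: 0.0233
grip_force: 30.0
```

Call:
play_rows:
  commands:
    - [[0, 0, 0, 0, 0, 0], [0, 0, 0, 0, 0, 0], [0, 0, 0, 0, 0, 0], [0, 0, 0, 0, 0, 0], [0, 0, -3, 0, 0, 0], [0, 0, -4, 0, 0, 0], [0, 0, -5, 0, 0, 0], [0, 0, -3, 0, 0, 0], [0, 0, 0, 0, 0, 0]]
  fingers: 5.5

```text
t: 19.35
tcp_pos: [0.5958, -0.114, 0.3075]
ee_rot: [179.6, -0.1, 82.3]
contact_force: [0.4, 0.4, -0.3]
grip_width: 0.0549
grip_force: 0.0
```

```bash
cat >> h.py <<'E'
H=np.array([.593,.1855,.086]); u_=np.array([np.cos(np.radians(12.2)),np.sin(np.radians(12.2)),0]); Z=np.array([0,0,1.])
def tip(deg,r=.08):
    t=np.radians(deg); c,s=np.cos(t),np.sin(t)
    if deg>90: return H+u_*(-c*.107+.014)+Z*.08
    return H+u_*(-c*r+.005*s+.009)+Z*(s*r+.005*c)
E
python3 - <<'E'
from h import *
p,R=pose(); print(p,sense()["grip_width"])
s,d=read_camera("side")
A,u,v=cloud("side",d)
for C,n in((C1,"driver"),(C2,"pump")):
    k=(u>250)&(u<370)&(np.abs(A[:,0]-C[0])<.035)&(np.abs(A[:,1]-C[1])<.03)&(A[:,2]<p[2]-.01)
    for z0 in np.arange(.13,.23,.02):
        q=A[k&(abs(A[:,2]-z0)<.01)]; print(n,round(z0,3),len(q),q.mean(0) if len(q) else "")
T,U,V=cloud("top",np.load("top0.npz")["d"])
k=(U>125)&(U<252)&(V>151)&(V<178)&(T[:,2]>.095)
w=T[k]-H; a=w@u_; an=np.degrees(np.arctan2(w[:,2],-a)); r=np.hypot(a,w[:,2]); print("lid deg",np.percentile(an,[5,50,95]),"r",np.percentile(r,[1,50,99]))
L=np.polyfit(w[:,2],a,1); print("a(z)=",L, "mid y", (w@[-u_[1],u_[0],0]).min(),(w@[-u_[1],u_[0],0]).max())
e=H+u_*.034+Z*.09; print("edge pred pix",proj("top",e),"saw ~184,155")
B=Rzy([0,0,-1],BY)
plan(p,R,[(tip(130)+[0,0,.11],B,.055),(tip(130),B,.05)])
E
```

```text
[ 0.59577626 -0.11396106  0.30751669] 0.05493531431499495
driver 0.13 104 [ 0.5806046  -0.18833943  0.13070598]
driver 0.15 115 [ 0.58223001 -0.18892055  0.1499625 ]
driver 0.17 127 [ 0.58191839 -0.18872297  0.16977266]
driver 0.19 151 [ 0.58222131 -0.18797419  0.19072521]
driver 0.21 67 [ 0.58432451 -0.18142073  0.20145601]
pump 0.13 42 [ 0.58649472 -0.11754631  0.13024179]
pump 0.15 74 [ 0.59028182 -0.11919058  0.15175651]
pump 0.17 114 [ 0.59262654 -0.11977945  0.17002744]
pump 0.19 133 [ 0.59270787 -0.11840205  0.19047747]
pump 0.21 88 [ 0.59432398 -0.11368028  0.20541603]
lid deg [106.06990942 107.75163617 113.77119954] r [0.01618802 0.0640888  0.10603158]
a(z)= [0.26560624 0.00335167] mid y -0.1128058474702639 0.117263959986304
edge pred pix (np.float64(186.06447918699217), np.float64(152.74647237413933)) saw ~184,155
-> [0.674 0.203 0.276] n=12
[[2.7,0.29,0.27,0,0.001,-0.16],[2.63,0.72,0.27,0,0.001,-0.16],[2.47,1.12,0.27,0,0.001,-0.16],[2.27,1.51,0.28,0,0.001,-0.16],[1.99,1.85,0.27,0,0.001,-0.16],[1.68,2.14,0.28,0,0.001,-0.16],[1.31,2.38,0.28,0,0.001,-0.16],[0.91,2.56,0.28,0,0.001,-0.16],[0.5,2.67,0.29,0,0.001,-0.16],[0.06,2.72,0.28,0,0.001,-0.16],[-0.37,2.69,0.28,0,0.001,-0.16],[-0.8,2.6,0.28,0,0.001,-0.16]]
-> [0.674 0.203 0.166] n=3
[[0.01,-0.02,3.67,0.002,0,0],[0,-0.02,3.67,0.002,0,0],[0.01,-0.01,3.66,0.002,0,0]]
```

Call:
play_rows:
  commands:
    - [[2.7, 0.29, 0.27, 0, 0, -0.16], [2.63, 0.72, 0.27, 0, 0, -0.16], [2.47, 1.12, 0.27, 0, 0, -0.16], [2.27, 1.51, 0.28, 0, 0, -0.16], [1.99, 1.85, 0.27, 0, 0, -0.16], [1.68, 2.14, 0.28, 0, 0, -0.16], [1.31, 2.38, 0.28, 0, 0, -0.16], [0.91, 2.56, 0.28, 0, 0, -0.16], [0.5, 2.67, 0.29, 0, 0, -0.16], [0.06, 2.72, 0.28, 0, 0, -0.16], [-0.37, 2.69, 0.28, 0, 0, -0.16], [-0.8, 2.6, 0.28, 0, 0, -0.16]]
  fingers: 0
  newtons: 10

```text
t: 20.9
tcp_pos: [0.6709, 0.2037, 0.2674]
ee_rot: [179.9, -0.2, -167.4]
contact_force: [-0.3, -0.0, 0.3]
grip_width: 0.0007
grip_force: 0.0
```

Call:
play_rows:
  commands:
    - [[0, 0, 0, 0, 0, 0], [0, 0, 0, 0, 0, 0]]

```text
t: 21.15
tcp_pos: [0.6712, 0.2025, 0.2692]
ee_rot: [180.0, -0.1, -167.8]
contact_force: [0.3, 0.1, 0.4]
grip_width: 0.0002
grip_force: 0.0
```

```bash
python3 - <<'E'
from h import *
p,R=pose(); print(p,sense()["grip_width"],R.as_euler("xyz",degrees=True))
B=Rzy([0,0,-1],BY)
p,R=plan(p,R,[(tip(130),B,.04)])
print("-----sweep")
plan(p,R,[(tip(a),B,.03) for a in (110,100,90,80,70,60,50,40,30,20,10,4)])
E
```

```text
[0.67121297 0.20251922 0.26916968] 0.00017875275995515367 [ 1.79965069e+02 -1.26112609e-01 -1.67780664e+02]
-> [0.674 0.203 0.166] n=3
[[-0.1,-0.01,3.44,0,-0.001,-0.001],[-0.09,0,3.44,0,-0.001,-0.001],[-0.1,-0.01,3.44,0,-0.001,-0.001]]
-----sweep
-> [0.642 0.196 0.166] n=2
[[1.61,0.01,0,0,0,0],[1.61,0,-0.01,0,0,0]]
-> [0.625 0.192 0.166] n=1
[[1.8,0.01,0,0.001,0.001,0]]
-> [0.607 0.188 0.166] n=1
[[1.86,0.01,0,0,0,0]]
-> [0.593 0.186 0.166] n=1
[[1.4,0,0.04,0,0,0]]
-> [0.58  0.183 0.163] n=1
[[1.37,0,0.27,0,0,0]]
-> [0.567 0.18  0.158] n=1
[[1.3,0.01,0.52,0,0,0]]
-> [0.555 0.177 0.15 ] n=1
[[1.19,0,0.72,0,0,0]]
-> [0.545 0.175 0.141] n=1
[[1.05,0.01,0.93,0,0,0]]
-> [0.537 0.173 0.13 ] n=1
[[0.87,0,1.09,0,0,0]]
-> [0.53  0.172 0.118] n=1
[[0.67,0,1.23,0,0,0]]
-> [0.526 0.171 0.105] n=1
[[0.44,0.01,1.32,0,0,0]]
-> [0.524 0.171 0.097] n=1
[[0.16,0,0.83,0,0,0]]
```

Call:
play_rows:
  commands:
    - [[-0.1, 0, 3.44, 0, 0, 0], [-0.1, 0, 3.44, 0, 0, 0], [-0.1, 0, 3.44, 0, 0, 0], [0, 0, 0, 0, 0, 0], [0.8, 0, 0, 0, 0, 0], [0.8, 0, 0, 0, 0, 0]]

```text
t: 21.9
tcp_pos: [0.6603, 0.2005, 0.1707]
ee_rot: [179.9, 0.3, -167.7]
contact_force: [0.6, -0.6, -0.4]
grip_width: 0.0001
grip_force: 0.0
```

Call:
play_rows:
  commands:
    - [[0.8, 0, 0, 0, 0, 0], [0.8, 0, 0, 0, 0, 0], [0.9, 0, 0, 0, 0, 0], [0.9, 0, 0, 0, 0, 0], [0.93, 0, 0, 0, 0, 0], [0.93, 0, 0, 0, 0, 0]]

```text
t: 22.65
tcp_pos: [0.6077, 0.1893, 0.1682]
ee_rot: [179.9, 0.1, -167.7]
contact_force: [1.3, 1.1, 1.3]
grip_width: 0.0004
grip_force: 0.7
```

Call:
play_rows:
  commands:
    - [[1.4, 0, 0.04, 0, 0, 0], [1.37, 0, 0.27, 0, 0, 0], [1.3, 0, 0.52, 0, 0, 0], [1.19, 0, 0.72, 0, 0, 0], [0, 0, 0, 0, 0, 0]]

```text
t: 23.28
tcp_pos: [0.5547, 0.1777, 0.1512]
ee_rot: [179.9, -0.1, -167.7]
contact_force: [0.4, -0.1, 0.5]
grip_width: 0.001
grip_force: 0.0
```

Call:
play_rows:
  commands:
    - [[1.05, 0, 0.93, 0, 0, 0], [0.87, 0, 1.09, 0, 0, 0], [0.67, 0, 1.23, 0, 0, 0], [0.44, 0, 1.32, 0, 0, 0], [0.16, 0, 0.83, 0, 0, 0], [0, 0, 0, 0, 0, 0]]

```text
t: 24.02
tcp_pos: [0.5247, 0.1712, 0.0972]
ee_rot: [179.9, -0.1, -167.7]
contact_force: [0.8, -0.7, 0.2]
grip_width: 0.0006
grip_force: 0.0
```

Call:
play_rows:
  commands:
    - [[0, 0, 0.3, 0, 0, 0], [0, 0, 0.3, 0, 0, 0], [0, 0, 0, 0, 0, 0]]

```text
t: 24.4
tcp_pos: [0.5258, 0.1715, 0.0924]
ee_rot: [179.9, 0.1, -167.7]
contact_force: [-0.4, 0.1, -0.2]
grip_width: 0.0004
grip_force: 0.0
```

Call:
play_rows:
  commands:
    - [[0, 0, 0.1, 0, 0, 0], [0, 0, 0.1, 0, 0, 0], [0, 0, 0, 0, 0, 0]]

```text
t: 24.78
tcp_pos: [0.5258, 0.1715, 0.0909]
ee_rot: [179.9, 0.1, -167.7]
contact_force: [-1.2, -0.5, 3.2]
grip_width: 0.0004
grip_force: 1.6
```

```bash
python3 - <<'E'
from h import *
t,d=read_camera("side"); cv2.imwrite("pics/s4.png",cv2.resize(t[90:270,190:390,::-1],(660,594)))
print(sense()["tcp_pos"],sense()["contact_force"])
E
```

```text
[0.52583759 0.17152963 0.09089617] [-1.05290637 -0.59902714  4.72375679]
```

View pics/s4.png

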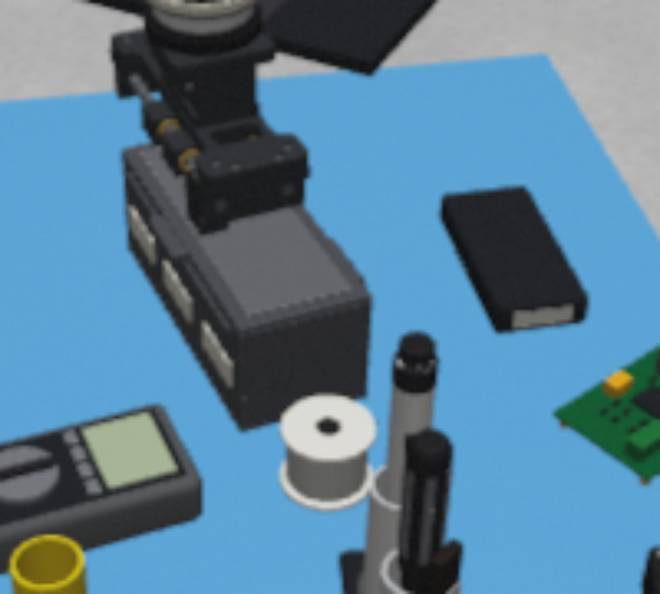

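The lid lies on the box (about (280,280)) and both tools stand in their cups. A slightly firmer press makes sure, then retreat and check.

Call:
play_rows:
  commands:
    - [[0, 0, 0.15, 0, 0, 0], [0, 0, 0.1, 0, 0, 0], [0, 0, 0, 0, 0, 0]]

```text
t: 25.2
tcp_pos: [0.5259, 0.1715, 0.0907]
ee_rot: [179.9, 0.1, -167.7]
contact_force: [-8.2, -1.5, 17.3]
grip_width: 0.0004
grip_force: 9.0
```

Call:
play_rows:
  commands:
    - [[0, 0, -1, 0, 0, 0], [0, 0, -3, 0, 0, 0], [0, 0, -4, 0, 0, 0], [0, 0, -5, 0, 0, 0], [5, 2, -3, 0, 0, 0], [5, 2, 0, 0, 0, 0], [0, 0, 0, 0, 0, 0], [0, 0, 0, 0, 0, 0]]

```text
t: 26.2
tcp_pos: [0.4197, 0.1891, 0.248]
ee_rot: [179.9, 0.1, -167.6]
contact_force: [0.1, 0.7, -0.2]
grip_width: 0.0004
grip_force: 0.0
```

```bash
python3 - <<'E'
from h import *
s,d=read_camera("side"); t,dt=read_camera("top")
a=cv2.resize(s[70:270,160:390,::-1],(460,400));b=cv2.resize(t[100:300,100:270,::-1],(340,400))
cv2.imwrite("pics/end.png",np.hstack([a,b]))
for n,D in(("side",d),("top",dt)):
    A,u,v=cloud(n,D); w=A-H; x=w@u_; y=w@[-u_[1],u_[0],0]
    for lo,hi in((-.092,-.08),(-.06,-.04),(-.02,-.005)):
        k=(x>lo)&(x<hi)&(abs(y)<.105)&(A[:,2]<.12)&(A[:,2]>.05); print(n,lo,k.sum(),np.median(A[k,2]) if k.any() else "")
print(sense()["tcp_pos"])
E
```

```text
side -0.092 551 0.08902021015386453
side -0.06 474 0.09210541437409589
side -0.02 332 0.09192523943587433
top -0.092 561 0.08966248950868767
top -0.06 1047 0.0907341202974433
top -0.02 743 0.09079741653027584
[0.42023725 0.18888004 0.24774169]
```

View pics/end.png

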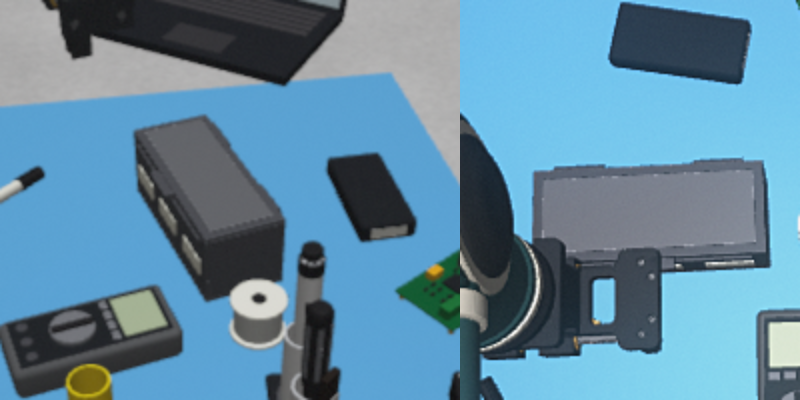

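The picture shows the lid flat on the box ((215,180) left, (650,205) right), with both tools upright in the holder at (310,300) and the arm clear.

```bash
python3 -c "
from bench import *
print(sign_off())"
```

```text
the job is handed in; nothing more can be done
None
```

The screwdriver stands upright in the middle cup and the desoldering pump in the empty end cup, both tip down, and the box lid is shut; the job was handed in at about 26 s.

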